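Screw the filler plug back into the gear housing

ROBOT

A 6-joint arm with a two-finger parallel gripper is mounted at the origin on a cart in front of the work surface, level with it; the furniture and walls round the work are solid. World frame = base frame: x ahead of the robot, y to its left, z up, the work surface at z = 0. Lengths are in m, angles in rad, forces in N, time in s.
With the tool pointing down it reaches from about 0.35 to 0.975 m from the base axis. Payload 4.9 kg.
Tool frame: the origin (TCP) lies midway between the tips of the shut fingers; the grasp point (between the pads) lies behind it (manip.grasp_offset is the y of the grasp point in the tool frame, in m); y points along the fingers, z is the direction in which the jaws open and shut, and the axes are right-handed (so a half turn about y gives the same grasp; the last joint's range is limited). The gripper opens to 85 mm and grips with 20 to 120 N. Pads are 22 mm wide; open, the fingers measure 114 mm over their backs; the gripper's body (76 mm by 85 mm) begins 54 mm behind the grasp point. The pads swing forward as they close: fully open they stand 13 mm farther back than shut.
Start: joints at [1.089, 0.053, 1.613, -0, 1.476, -0.119], TCP at [0.222, 0.584, 0.231] pointing down, gripper open.
Joint ranges: [-3.01, 3.01], [-1.01, 2.22], [0.06, 2.58], [-1.02, 4.17], [0.09, 2.62], [-3.14, 3.14]. Speed limits (rad/s): [2.57, 2.57, 3.14, 3.14, 3.14, 3.14].

INTERFACE

Orientations are given as a unit quaternion [w, x, y, z].
In Python, from plant import manip gives the robot as it stands. The module is installed in compiled form; this text tells all that it offers.
- The arm moves only by the shell command python3 -m jog 'ROWS'. ROWS is a JSON object of lists of equal length, an entry for each row: "offset": the shift along the world's x, y, z in units of 50 mm (1.0 is 50 mm), a list of three; "angular": the turn, a rotation vector about the world's x, y, z in units of 6 degrees (1.0 is 6 degrees), a list of three; "jaw": the finger opening in mm, from 0 to 85.4. In form: {"offset": [[tx, ty, tz], ...], "angular": [[ax, ay, az], ...], "jaw": [jaw, ...]}. A call has 1 to 12 rows; each row shifts and turns the commanded pose from where the row before left it; what a row does not reach is not made up. A row lasts 1/10 s, in which the tool goes at most 50 mm and 8.59 degrees, less where a joint would pass 70% of its speed; a pose out of reach is approached as far as the arm can. A call is refused whole if a number of a shift passes 1 or a number of a turn 1, either way. A call with a gripper value outside its range is refused whole. The fingers move at their own pace and stop on an object; the grip force is fixed at half the most. Time passes only in rows, so rows that do not move let the fingers close. It gives the time, the measured TCP pose, the force and the opening at its end, in the units of the state.
- manip.state(): the state, without advancing time (a new reading comes with each control period).
- manip.grab_frame(name): name is "scene" or "top" or "wrist"; returns the picture (420x560x3 uint8, blue, green, red); there is no depth.
- manip.camera_model(name): a dict with "fx", "fy", "cx", "cy" (pixels), "rvec" (rotation vector, rad) and "tvec" (3), from world to camera coordinates, as OpenCV has them; the wrist camera has in their place "mount" (4x4, takes a point from camera to tool coordinates, whose origin is the TCP and whose axes are the tool frame's). Camera axes: x right, y down, z forward; pixel columns grow to the right and rows downward; lengths in m; the calibration is good to about 2 mm. A picture is of the moment at which its call begins: read the wrist's pose just before it. camera_model takes no time and is no camera call.
- manip.job_done(): hands the job in, once; it reports no verdict.
The state is a dict: "time": time; "joint_pos": joint angles; "joint_vel": joint speeds; "joint_efforts": joint torques, N m; "tool_pos": TCP position; "tool_rot": TCP orientation; "contact_force": force on the tool from outside, world axes, zero at the start; "ft_torque": the same for the moment, N m; "gripper_width": opening from 0.0 (shut) to 1.0 (fully open).
Only numpy, scipy, OpenCV 4.12 (cv2) and the standard library are available. Lean on these libraries where they do the work, as an engineer would, in place of code of your own. Each camera call takes 0.05 s, during which the arm holds its last target.

TASK

Take the steel hex plug from its wooden rest block and screw it back into the filler port of the grey gear housing. Where its thread starts is hidden under the plug, so set the plug upright in the port and turn it backward (anticlockwise from above) under light downward pressure until you feel it drop into the start, then drive it forward (clockwise) until its flange is fully home on the port's collar, and let go. Do not force it or leave it cross-threaded, and leave the other things on the table alone.

Things in the scene. Friction and masses are not known exactly. Their poses are not given: they have to be found in the camera images.
- plug: Loose steel filler plug, 63 mm tall, 0.11 to 0.19 kg, standing upright in the rest block. Origin: centre of its lower end; z up its axis. Nose tapers from 32 to 22 mm diameter over the last 6 mm; smooth shank 32 mm; flange 52 mm diameter from 30 to 35 mm above the origin; hex head on top.
- plug_hex (a point): Middle of the plug's hex head, 49 mm above the plug's origin, plug's axes. The hex is 30 mm across the flats, from 35 to 63 mm above the origin; flats face along the plug's +x axis and every 60 degrees from there.
- plug_lugs (a point): On the plug's axis at the height of the undersides of its three thread lugs, 10 mm above the plug's origin. The lugs are round radial pins 5 mm thick, tips 21 mm from the axis, at 0, 120 and 240 degrees from the plug's x axis.
- plug_seat (a point): Centre of the underside of the plug's flange (30 mm above the plug's origin), plug's axes. Fully home it lies level with point port.
- housing: Grey cast gear housing, fixed, foot 120 x 150 mm, body 100 x 130 x 50 mm, a short shaft stub out of its +y end. Origin: centre of its underside; z up. Its port and the plug are rigid steel and brass: more than 60 N between plug and housing counts as forcing it.
- port (a point): Centre of the top face of the steel collar round the filler port, on the port's axis, 60 mm above the housing's underside; z up. Collar 62 mm outside and 47 mm inside diameter. In it sits a brass thread insert, bore 34 mm (the plug's shank has 1 mm clearance all round).
- crown (a point): On the port's axis, 5 mm below port: top of the insert's crown, on which the lugs land (plug_seat then 13 to 15 mm above port). It rises 2 mm anticlockwise up to each of three thread starts, 120 degrees apart, at an UNKNOWN angle (this point's axes are the housing's). A tooth 4 mm high behind each start stops lugs turned clockwise on the crown; a lug on a tooth: seat 17 to 19 mm up.
- thread (a point): On the port's axis, 14.5 mm below port: floor of the starts, 26 degree slots (10 degrees of play). Turned back (anticlockwise from above) at most about 105 degrees, the plug drops there, 9.5 mm, unless held up: seat 5.5 mm above port; further back a wall stops it. Then clockwise it runs down 6.5 mm in 55 degrees: flange home after 45 to 65 degrees; a solid stop some 10 degrees later.
- rest_block: Fixed pale wooden block 70 x 70 x 26 mm with a 34 mm hole, 14 mm deep, in which the plug's nose stands (its lugs lie on the block's top). Origin: centre of its underside.
- marker_pen: Bystander: black marker pen, 133 mm long, lying down, between the rest block and the housing. Origin under its middle.
- file: Bystander: file with turned wooden handle, 230 mm long, lying along the table's near edge. Origin under its middle.
- wax_tin: Bystander: small yellow tin 56 x 72 x 36 mm, at the right. Origin under its middle.
- stain_bottle: Bystander: small dark bottle, 36 mm diameter, 96 mm tall, at the right. Origin under its middle.
- hone_roller: Bystander: turned wooden roller with a dark felt end, 62 mm long, 31 mm diameter, lying behind the work. Origin under its middle.
- sanding_block: Bystander: cork sanding block 56 x 96 x 26 mm, behind at the left. Origin under its middle.
- thread_box: Bystander: small red box 44 x 62 x 22 mm, behind at the right. Origin under its middle.
There are look-alikes about, which are no part of the job. Leave any blue or pink look-alike of the plug alone.

How it is judged:
On the way:
1. the plug has dropped into the thread start: its flange 2 to 8 mm above the collar, upright and centred (horizontal distance between plug_seat and port below 0.003 m and angle between plug's own z axis and vertical below 0.06 rad and z of plug_seat in the frame of port between 0.002 and 0.008 m), for 0.1 s.
At the end, for the whole second after the job is handed in: the plug is screwed home in the port: the underside of its flange within 1.6 mm of the collar's top, within 3 mm of the port's axis, upright within 0.06 rad, at rest and released (horizontal distance between plug_seat and port below 0.003 m and angle between plug's own z axis and vertical below 0.06 rad and z of plug_seat in the frame of port between -0.002 and 0.0016 m and linear speed of plug below 0.01 m/s); the robot touches nothing.
It fails at once if the plug is forced: more than 60 N between plug and housing (contact force between plug and housing above 60 N).
It fails at once if a bystander is moved by more than 30 mm (distance of any of marker_pen, file, wax_tin, stain_bottle, hone_roller, sanding_block, thread_box from where it was at the start of the episode above 0.03 m).
It also fails if it takes over 72 s, if anything falls off the work surface, if the arm or the gripper's body presses on something with over 40 N, if the wrist force passes 120 N, or if a joint passes its speed limit or range.

## Working session

There is one attempt and no reset: what is moved stays moved. The work goes in short steps, Python scripts to look and compute and a shell command to move; the robot and the scene stay as the last step left them, time stands still between calls to the robot, and variables do not carry over. Pictures are saved under pics/ and viewed, and the job is handed in when it is done.

```bash
mkdir -p pics; cat > h.py <<'E'
import numpy as np, cv2
from scipy.spatial.transform import Rotation as R
from plant import manip
def snap(n,f):
    im=manip.grab_frame(n); cv2.imwrite('pics/'+f+'.png',im); return im
def cam(n,st=None):
    m=manip.camera_model(n); K=np.array([[m['fx'],0,m['cx']],[0,m['fy'],m['cy']],[0,0,1]])
    if 'mount' in m:
        st=st or manip.state(); q=st['tool_rot']; T=np.eye(4); T[:3,:3]=R.from_quat([q[1],q[2],q[3],q[0]]).as_matrix(); T[:3,3]=st['tool_pos']
        C=T@np.array(m['mount']); Rw=C[:3,:3].T; t=-Rw@C[:3,3]
    else:
        Rw=cv2.Rodrigues(np.array(m['rvec'],float))[0]; t=np.array(m['tvec'],float).ravel()
    return K,Rw,t
def ray(c,u,v):
    K,Rw,t=c; d=Rw.T@np.linalg.solve(K,[u,v,1.]); return -Rw.T@t,d
def onplane(c,u,v,z):
    o,d=ray(c,u,v); return o+d*(z-o[2])/d[2]
def proj(c,p):
    K,Rw,t=c; q=K@(Rw@np.asarray(p,float)+t); return q[:2]/q[2]
E
python3 - <<'E'
from h import *
s=manip.state(); print(s, manip.grasp_offset)
for n in ('scene','top','wrist'):
    snap(n,n+'0'); print(n,manip.camera_model(n))
E
```

```text
{'time': 0.0, 'joint_pos': array([ 1.08896461e+00,  5.33873030e-02,  1.61432389e+00,  1.94674124e-05,
        1.47595964e+00, -1.19011802e-01]), 'joint_vel': array([-1.39212501e-04,  1.54886762e-05, -4.08261654e-04,  1.01619594e-03,
       -1.05278179e-03, -1.69800309e-03]), 'joint_efforts': array([-1.50266591e-03, -3.93675578e+01, -3.70175171e+01, -1.98447301e-04,
        7.03208192e-03,  3.59256358e-07]), 'tool_pos': array([0.22153002, 0.58375461, 0.23002627]), 'tool_rot': array([-0.69480306,  0.69620268, -0.12779833,  0.12735039]), 'contact_force': array([ 1.24894862,  0.52819289, -0.1608487 ]), 'ft_torque': array([-0.02165609, -0.03213977, -0.05624531]), 'gripper_width': 0.9993342644664739} -0.0187
scene {'fx': 520.2657849151072, 'fy': 520.2657849151072, 'cx': 286.7422470173429, 'cy': 204.7315138049081, 'rvec': array([ 1.83100588, -2.04653882,  0.55300049]), 'tvec': array([0.04400881, 0.52292091, 1.30116985])}
top {'fx': 514.4492663694245, 'fy': 514.4492663694245, 'cx': 274.6934624529241, 'cy': 208.3370338191604, 'rvec': array([ 2.21986348, -1.98677965,  0.19979168]), 'tvec': array([-0.06466047,  0.54487347,  1.10698583])}
wrist {'fx': 367.9175435875818, 'fy': 367.9175435875818, 'cx': 282.32104530382924, 'cy': 208.3063006084139, 'mount': array([[ 5.26044136e-04,  9.61955001e-01,  2.73207429e-01,
        -6.92048068e-02],
       [ 6.69121634e-04, -2.73207744e-01,  9.61954823e-01,
        -1.43270240e-01],
       [ 9.99999638e-01, -3.23221692e-04, -7.87384233e-04,
         5.27952941e-04],
       [ 0.00000000e+00,  0.00000000e+00,  0.00000000e+00,
         1.00000000e+00]])}
```

View pics/scene0.png

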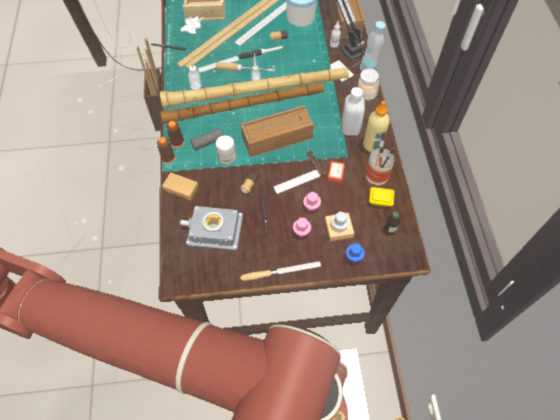

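View pics/top0.png

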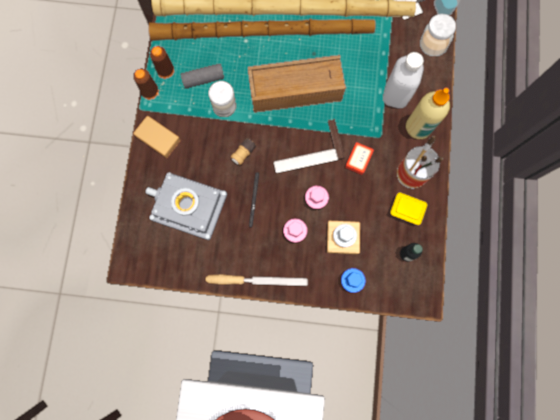

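View pics/wrist0.png

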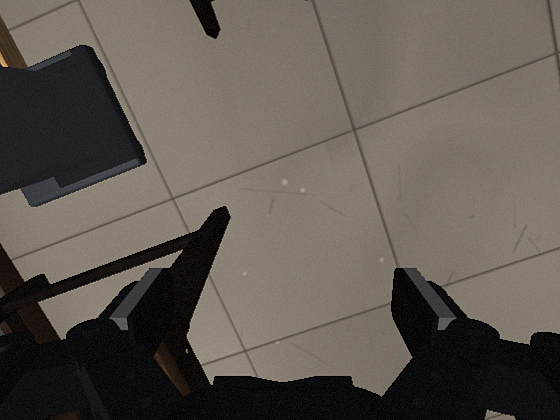

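The steel plug is the grey one at top-view (344,236), standing on the pale wooden block. The pink ones at (317,197) and (295,230) and the blue one at (353,280) are look-alikes. The housing port is near (185,201). I'll enlarge both to confirm and measure.

```bash
python3 - <<'E'
from h import *
im=cv2.imread('pics/top0.png')
a=cv2.resize(im[206:266,314,None] if 0 else im[206:266,309:379],None,fx=7,fy=7,interpolation=cv2.INTER_CUBIC)
b=cv2.resize(im[166:246,140:235],None,fx=5.25,fy=5.25,interpolation=cv2.INTER_CUBIC)[:420]
o=np.zeros((420,800,3),np.uint8); o[:,:380]=a[:,:380] if 0 else cv2.resize(a,(380,326)).copy().__class__((420,380,3),np.uint8)*0
o[:326,:380]=cv2.resize(a,(380,326)); b=cv2.resize(b,(410,345)); o[:345,390:]=b
cv2.imwrite('pics/crop0.png',o)
c=cam('top')
for n,u,v,z in (('plug',344,236,.075),('port',185,201,.06),('pink1',317,197,.04),('pink2',295,230,.04),('blue',353,280,.04),('pen',253,197,.01),('bottle',412,253,.05)):
    print(n,onplane(c,u,v,z).round(3))
print('cam',-c[1].T@c[2])
s=manip.state(); q=s['tool_rot']; print(R.from_quat([q[1],q[2],q[3],q[0]]).as_matrix().round(3))
E
```

```text
plug [ 0.5   -0.163  0.075]
port [0.542 0.199 0.06 ]
pink1 [ 0.589 -0.097  0.04 ]
pink2 [ 0.507 -0.055  0.04 ]
blue [ 0.409 -0.195  0.04 ]
pen [0.58  0.051 0.01 ]
bottle [ 0.483 -0.319  0.05 ]
cam [ 0.31359576 -0.03529219  1.1945283 ]
[[ 0.935 -0.001  0.355]
 [-0.355 -0.001  0.935]
 [-0.    -1.    -0.002]]
```

View pics/crop0.png

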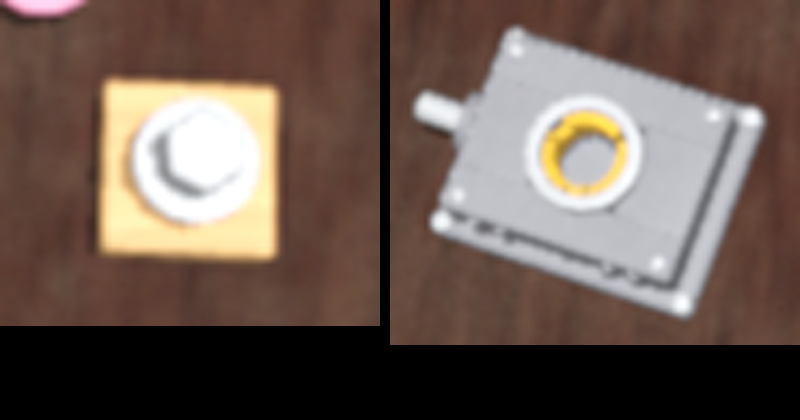

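Confirmed: steel hex plug on its block, and an open port with the brass insert. I'll hover over the port first to measure it with the wrist camera.

```bash
python3 -m jog '{"offset":[[0.3,-0.4,0],[0.6,-0.7,0],[0.6,-0.7,0],[0.6,-0.7,0],[0.6,-0.7,0],[0.6,-0.7,0],[0.6,-0.7,0],[0.6,-0.7,0],[0.6,-0.7,0],[0.6,-0.7,-0.2],[0.5,-0.7,-0.2],[0.2,-0.3,-0.2]],"angular":[[0,0,0],[0,0,0],[0,0,0],[0,0,0],[0,0,0],[0,0,0],[0,0,0],[0,0,0],[0,0,0],[0,0,0],[0,0,0],[0,0,0]],"jaw":[85,85,85,85,85,85,85,85,85,85,85,85]}'
python3 -m jog '{"offset":[[0,0,0],[0,0,0]],"angular":[[0,0,0],[0,0,0]],"jaw":[85,85]}'
python3 - <<'E'
from h import *
s=manip.state(); print(s['tool_pos'],s['joint_pos'],s['contact_force']); snap('wrist','w1')
np.save('w1.npy',np.r_[s['tool_pos'],s['tool_rot']])
print(proj(cam('wrist',s),[.542,.199,.06]))
E
```

```text
time: 1.35
tool_pos: [0.5433, 0.1964, 0.2006]
tool_rot: [-0.695, 0.696, -0.129, 0.129]
contact_force: [-0.4, 1.0, 0.2]
gripper_width: 0.994
time: 1.55
tool_pos: [0.5411, 0.1997, 0.2007]
tool_rot: [0.696, -0.695, 0.128, -0.127]
contact_force: [0.2, 0.6, 0.1]
gripper_width: 0.997
[0.54113052 0.19974063 0.20072151] [ 2.24202109e-01 -3.97565688e-02  1.75728366e+00  8.41555387e-04
  1.42553843e+00 -9.83737159e-01] [0.18255406 0.63609919 0.06717514]
[281.47998123 196.03685617]
```

View pics/w1.png

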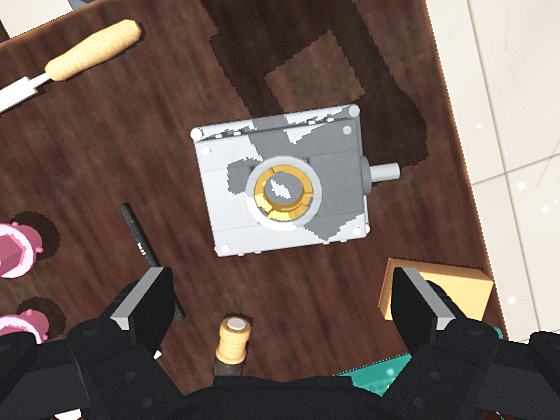

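```bash
python3 - <<'E'
from h import *
im=cv2.imread('pics/w1.png')
cv2.imwrite('pics/w1c.png',cv2.resize(im[148:238,234:334],None,fx=6,fy=6,interpolation=cv2.INTER_CUBIC))
hsv=cv2.cvtColor(im,cv2.COLOR_BGR2HSV)
m=cv2.inRange(hsv,(12,110,60),(35,255,255)); m[:, :234]=0; m[:,334:]=0; m[:148]=0; m[238:]=0
pts=cv2.findNonZero(m); h=cv2.convexHull(pts); print(cv2.fitEllipse(h), cv2.minEnclosingCircle(pts))
E
```

```text
((282.9678955078125, 192.44454956054688), (55.24933624267578, 57.731632232666016), 77.68383026123047) ((283.2631530761719, 193.0), 28.89310646057129)
```

View pics/w1c.png

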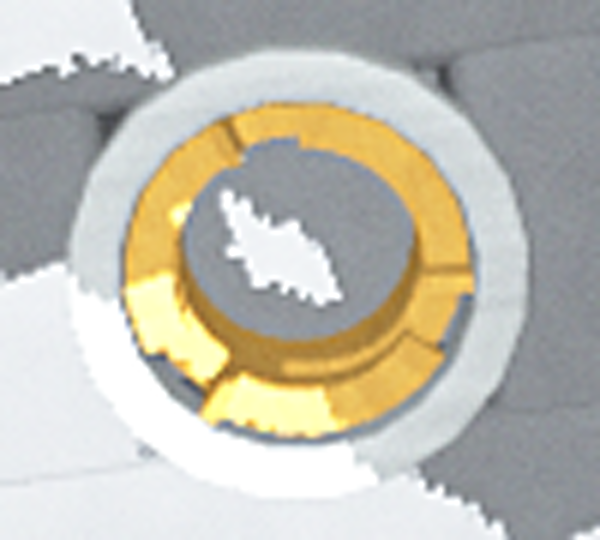

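The collar's centre is at (283.9,193.5), outer radius about 38 px. Three dark slots in the brass look like the thread starts: crop (175,375), (460,315) and (270,145). Next I'll look over the plug.

```bash
python3 - <<'E'
from h import *
a=np.load('w1.npy'); s={'tool_pos':a[:3],'tool_rot':a[3:]}; c=cam('wrist',s)
P=onplane(c,283.9,193.5,.06); print('port',P)
print('top says',onplane(cam('top'),185,201,.06))
ctr=onplane(c,283.9,193.5,.055)
for u,v in ((175,375),(460,315),(270,140)):
    q=onplane(c,u/6+234,v/6+148,.055)-P; print(np.degrees(np.arctan2(q[1],q[0])).round(1), np.hypot(*q[:2]))
E
python3 -m jog '{"offset":[[-0.05,-0.4,0],[-0.08,-0.75,0],[-0.08,-0.8,0],[-0.08,-0.8,0],[-0.08,-0.8,0],[-0.08,-0.8,0],[-0.08,-0.8,0],[-0.08,-0.8,0],[-0.08,-0.8,0],[-0.08,-0.5,0.2],[-0.05,0,0.2],[0,0,0]],"angular":[[0,0,0],[0,0,0],[0,0,0],[0,0,0],[0,0,0],[0,0,0],[0,0,0],[0,0,0],[0,0,0],[0,0,0],[0,0,0],[0,0,0]],"jaw":[85,85,85,85,85,85,85,85,85,85,85,85]}'
python3 -m jog '{"offset":[[0,0,0],[0,0,0]],"angular":[[0,0,0],[0,0,0]],"jaw":[85,85]}'
python3 - <<'E'
from h import *
s=manip.state(); print(s['tool_pos'],s['joint_pos'],s['contact_force']); snap('wrist','w2')
np.save('w2.npy',np.r_[s['tool_pos'],s['tool_rot']])
print(proj(cam('wrist',s),[.5,-.163,.079]))
E
```

```text
port [0.5407464  0.20153241 0.06      ]
top says [0.54238106 0.19928049 0.06      ]
-68.4 0.022937898654520797
51.3 0.022855432191792254
172.2 0.017327882784299142
time: 2.8
tool_pos: [0.5019, -0.1625, 0.2239]
tool_rot: [-0.695, 0.696, -0.126, 0.129]
contact_force: [0.1, -0.3, 0.0]
gripper_width: 0.997
time: 3.0
tool_pos: [0.5009, -0.1616, 0.221]
tool_rot: [0.696, -0.696, 0.127, -0.127]
contact_force: [0.5, -0.3, 0.0]
gripper_width: 0.996
[ 0.50091528 -0.16160356  0.22100192] [-4.53661460e-01 -1.78860626e-01  1.85130719e+00  2.65386666e-04
  1.46953656e+00 -1.66404684e+00] [ 0.53965119 -0.32642377  0.03742622]
[279.84433448 193.66878443]
```

View pics/w2.png

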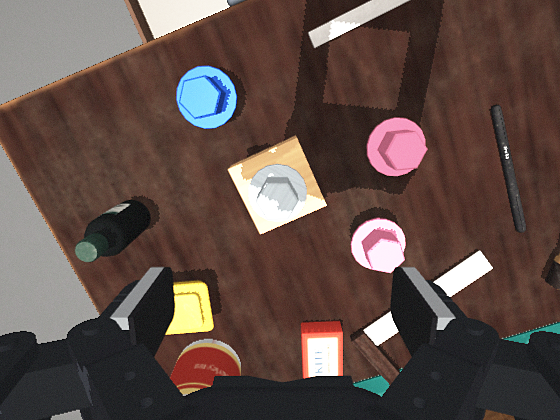

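```bash
python3 - <<'E'
from h import *
im=cv2.imread('pics/w2.png')
cv2.imwrite('pics/w2c.png',cv2.resize(im[148:238,228:328],None,fx=7,fy=6.6,interpolation=cv2.INTER_CUBIC) if 0 else cv2.resize(im[148:238,228:328],None,fx=6,fy=6,interpolation=cv2.INTER_CUBIC))
E
```

```text
(no output)
```

View pics/w2c.png

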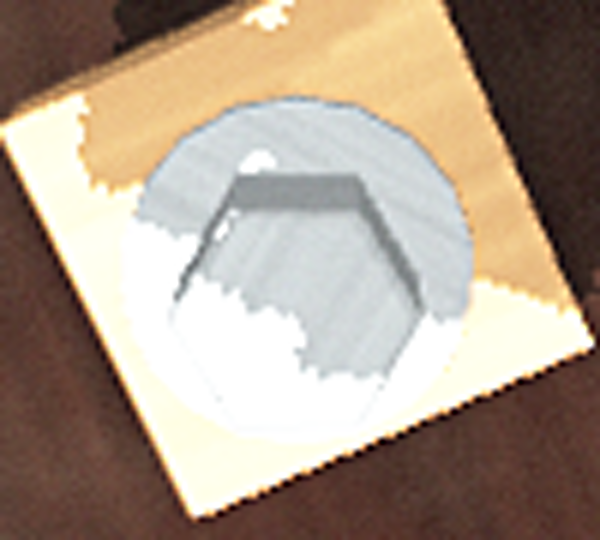

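```bash
python3 - <<'E'
from h import *
a=np.load('w2.npy'); s={'tool_pos':a[:3],'tool_rot':a[3:]}; c=cam('wrist',s)
V=np.array([onplane(c,u/6+228,v/6+148,.079) for u,v in ((237,210),(360,208),(422,315),(362,430),(236,428),(173,312))])
C=V.mean(0); d=V-C; print('hex c',C, np.hypot(d[:,0],d[:,1]))
an=np.degrees(np.arctan2(d[:,1],d[:,0])); print(an, 'vertex phase mod60', np.degrees(np.angle(np.exp(1j*np.radians(an*6)).mean()))/6)
print('flange c',onplane(c,297.5/6+228,268/6+148,.051))
M=R.from_quat(np.r_[a[4:],a[3]]).as_matrix(); print('jaw dir deg',np.degrees(np.arctan2(M[1,2],M[0,2])))
print('block',onplane(c,*(np.array([300,255])/6+[228,148]),.026))
E
```

```text
hex c [ 0.50507207 -0.1667434   0.079     ] [0.01678331 0.01708758 0.01651961 0.01785387 0.01757082 0.01675039]
[-172.0864071   130.74210395   70.85544776    8.01760279  -49.61023225
 -113.6030673 ] vertex phase mod60 9.05510863613914
flange c [ 0.50470362 -0.16710568  0.051     ]
jaw dir deg 69.34843083197246
block [ 0.5083342  -0.16841176  0.026     ]
```

```bash
python3 -m jog '{"offset":[[0.04,-0.05,-0.2],[0.04,-0.05,-0.3],[0,0,-0.3],[0,0,-0.2],[0,0,0],[0,0,0],[0,0,0]],"angular":[[0,0,-1],[0,0,-1],[0,0,-1],[0,0,-1],[0,0,-1],[0,0,0],[0,0,0]],"jaw":[85,85,85,85,85,85,85]}'
python3 - <<'E'
from h import *
s=manip.state(); print(s['tool_pos'],s['joint_pos'],s['contact_force']); im=snap('wrist','w3')
np.save('w3.npy',np.r_[s['tool_pos'],s['tool_rot']])
u,v=proj(cam('wrist',s),[.505,-.167,.079]).round().astype(int); u0,v0=u-65,v-60; print(u0,v0)
cv2.imwrite('pics/w3c.png',cv2.resize(im[v0:v0+110,u0:u0+130],None,fx=5,fy=5,interpolation=cv2.INTER_CUBIC))
E
```

```text
time: 3.75
tool_pos: [0.5049, -0.1677, 0.1712]
tool_rot: [0.639, -0.639, 0.302, -0.302]
contact_force: [0.1, 0.8, -0.7]
gripper_width: 0.996
[ 0.5049115  -0.16767447  0.17117631] [-4.60592891e-01 -1.25909021e-01  1.88874696e+00  7.92403846e-05
  1.37894942e+00 -1.14800203e+00] [ 0.11360491  0.80840965 -0.71368544]
218 151
```

View pics/w3c.png

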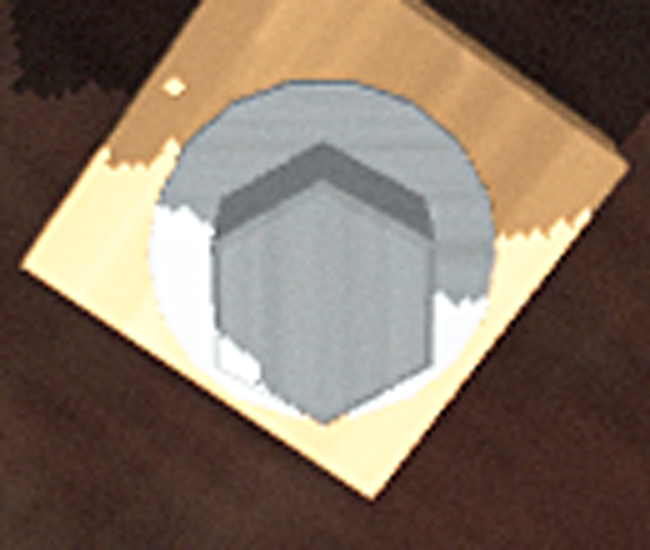

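```bash
python3 - <<'E'
from h import *
a=np.load('w3.npy'); s={'tool_pos':a[:3],'tool_rot':a[3:]}; c=cam('wrist',s)
V=np.array([onplane(c,u/5+218,v/5+151,.079) for u,v in ((323,180),(433,242),(432,364),(324,423),(215,362),(213,240))])
C=V.mean(0); d=V-C; print('hex c',C, np.hypot(d[:,0],d[:,1]))
an=np.degrees(np.arctan2(d[:,1],d[:,0])); print('vertex phase mod60', np.degrees(np.angle(np.exp(1j*np.radians(an*6)).mean()))/6)
print('flange c',onplane(c,(151+496)/10+218,(79+414)/10+151,.051))
M=R.from_quat(np.r_[a[4:],a[3]]).as_matrix(); print('jaw dir deg',np.degrees(np.arctan2(M[1,2],M[0,2])))
print((M.T@(C-a[:3])).round(4))
E
```

```text
hex c [ 0.50517002 -0.16712587  0.079     ] [0.01677888 0.01674771 0.01695531 0.01700321 0.01677359 0.01696378]
vertex phase mod60 9.207756228448249
flange c [ 0.50488969 -0.16673046  0.051     ]
jaw dir deg 39.384776156761255
[-0.0002  0.0922  0.0005]
```

```bash
python3 -m jog '{"offset":[[0,0.01,-0.4],[0,0,-0.6],[0,0,-0.6],[0,0,-0.5],[0,0,-0.2],[0,0,0],[0,0,0],[0,0,0]],"angular":[[0,0,0],[0,0,0],[0,0,0],[0,0,0],[0,0,0],[0,0,0],[0,0,0],[0,0,0]],"jaw":[85,85,85,85,85,85,85,70]}'
python3 -m jog '{"offset":[[0,0,0],[0,0,0],[0,0,0],[0,0,0],[0,0,0],[0,0,0]],"angular":[[0,0,0],[0,0,0],[0,0,0],[0,0,0],[0,0,0],[0,0,0]],"jaw":[60,50,45,40,37,35]}'
python3 -c "
from h import *
snap('wrist','w4')"
```

```text
time: 4.6
tool_pos: [0.5062, -0.1684, 0.0583]
tool_rot: [-0.639, 0.639, -0.302, 0.304]
contact_force: [0.0, -0.2, 0.4]
gripper_width: 0.854
time: 5.2
tool_pos: [0.5048, -0.1677, 0.0563]
tool_rot: [-0.639, 0.639, -0.303, 0.303]
contact_force: [-0.5, -1.6, -1.0]
gripper_width: 0.41
```

View pics/w4.png

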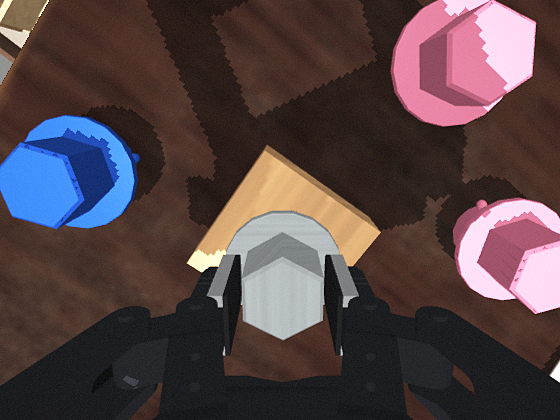

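Fingers straddle the hex symmetrically (hex centred at about (283,295)), tips above the flange. Closing, then lifting slightly.

```bash
python3 -m jog '{"offset":[[0,0,0],[0,0,0],[0,0,0],[0,0,0],[0,0,0],[0,0,0]],"angular":[[0,0,0],[0,0,0],[0,0,0],[0,0,0],[0,0,0],[0,0,0]],"jaw":[30,25,20,20,20,20]}'
python3 -m jog '{"offset":[[0,0,0.1],[0,0,0.3],[0,0,0.6],[0,0,0.8],[0,0,0.6],[0,0,0.2],[0,0,0],[0,0,0]],"angular":[[0,0,0],[0,0,0],[0,0,0],[0,0,0],[0,0,0],[0,0,0],[0,0,0],[0,0,0]],"jaw":[20,20,20,20,20,20,20,20]}'
python3 - <<'E'
from h import *
s=manip.state(); print(s['tool_pos'],s['joint_pos'],s['contact_force'],s['ft_torque']); snap('wrist','w5')
E
```

```text
time: 5.85
tool_pos: [0.5049, -0.1677, 0.0564]
tool_rot: [-0.639, 0.639, -0.303, 0.303]
contact_force: [-1.0, 0.2, 0.5]
gripper_width: 0.338
time: 6.65
tool_pos: [0.504, -0.1673, 0.1848]
tool_rot: [0.639, -0.639, 0.304, -0.302]
contact_force: [-0.7, 0.5, -1.5]
gripper_width: 0.336
[ 0.50397398 -0.16729026  0.18475728] [-4.60693702e-01 -1.38692810e-01  1.87700132e+00  8.00420864e-06
  1.40562317e+00 -1.14510225e+00] [-0.7135595   0.4940673  -1.49116773] [ 0.01404967  0.031323   -0.00281078]
```

View pics/w5.png

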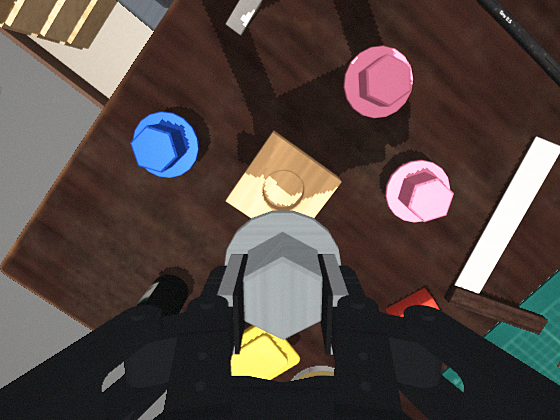

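Grasp is good and the plug is clear of the block; its empty hole is at (283,190). Moving near the port, turning 15° clockwise on the way so the lugs land clear of the starts.

```bash
python3 -m jog '{"offset":[[0.1,0.3,0],[0.1,0.6,0],[0.1,0.8,0],[0.1,0.8,0],[0.1,0.8,0],[0.1,0.8,0],[0.1,0.8,0],[0.1,0.8,0],[0.1,0.7,0],[0.08,0.4,0],[0,0,0],[0,0,0]],"angular":[[0,0,-0.5],[0,0,-0.5],[0,0,-0.5],[0,0,-0.5],[0,0,-0.5],[0,0,0],[0,0,0],[0,0,0],[0,0,0],[0,0,0],[0,0,0],[0,0,0]],"jaw":[20,20,20,20,20,20,20,20,20,20,20,20]}'
python3 -m jog '{"offset":[[0,0,0],[0,0,0]],"angular":[[0,0,0],[0,0,0]],"jaw":[20,20]}'
python3 - <<'E'
from h import *
s=manip.state(); print(s['tool_pos'],s['joint_pos'],s['contact_force']); im=snap('wrist','w6')
np.save('w6.npy',np.r_[s['tool_pos'],s['tool_rot']])
u,v=proj(cam('wrist',s),[.5407,.2015,.06]).round().astype(int); u0,v0=u-65,v-55; print(u,v,u0,v0)
cv2.imwrite('pics/w6c.png',cv2.resize(im[v0:v0+110,u0:u0+130],None,fx=5,fy=5,interpolation=cv2.INTER_CUBIC))
E
```

```text
time: 7.9
tool_pos: [0.5527, 0.1721, 0.184]
tool_rot: [-0.593, 0.595, -0.385, 0.383]
contact_force: [-0.3, 0.3, -1.7]
gripper_width: 0.337
time: 8.1
tool_pos: [0.5535, 0.1712, 0.1857]
tool_rot: [-0.593, 0.594, -0.385, 0.384]
contact_force: [-0.3, 0.3, -1.6]
gripper_width: 0.334
[0.55353426 0.17121101 0.18570634] [ 1.71650778e-01 -2.21560560e-02  1.76566236e+00 -1.95269324e-04
  1.39912196e+00 -2.49431984e-01] [-0.31548439  0.29907022 -1.61927933]
283 156 218 101
```

View pics/w6.png

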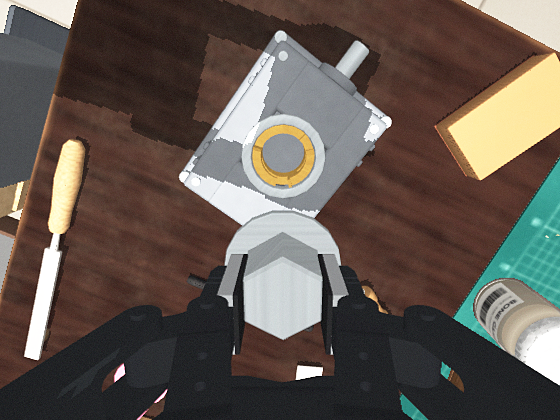

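View pics/w6c.png

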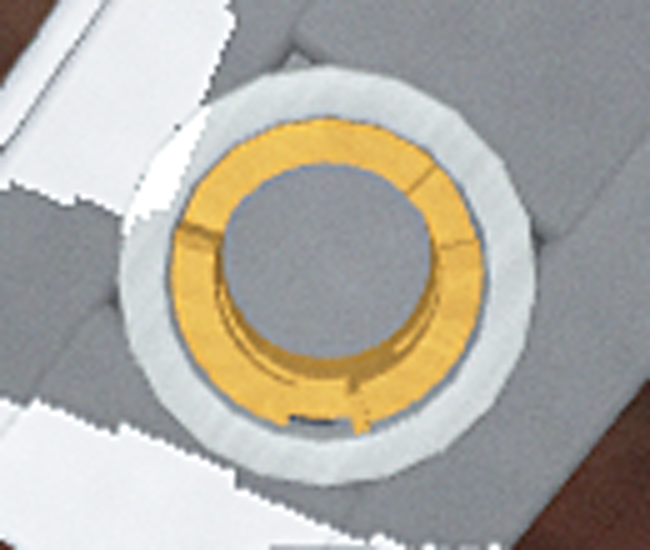

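```bash
python3 - <<'E'
from h import *
im=cv2.imread('pics/w6.png')
a=np.load('w6.npy'); s={'tool_pos':a[:3],'tool_rot':a[3:]}; c=cam('wrist',s)
P=onplane(c,283.6,156.2,.06); print('port',P)
for u,v,n in ((322,425,'slot'),(200,232,'edge'),(455,243,'edge'),(420,180,'edge'),(355,390,'edge')):
    q=onplane(c,u/5+218,v/5+101,.053)-P; print(n,np.degrees(np.arctan2(q[1],q[0])).round(1), np.hypot(*q[:2]))
M=R.from_quat(np.r_[a[4:],a[3]]).as_matrix(); print('jaw dir deg',np.degrees(np.arctan2(M[1,2],M[0,2])), M[:,1])
u,v=proj(c,a[:3]+M@[0,-.0226,0]); print('pred hex c',u,v)
for r,x in ((.01732,1),(.01732,-1)):
    print(proj(c,a[:3]+M@[x*r,-.0226,0]))
cv2.imwrite('pics/w6h.png',cv2.resize(im[205:350,218:348],None,fx=4,fy=4,interpolation=cv2.INTER_CUBIC))
E
```

```text
port [0.54116633 0.20145722 0.06      ]
slot -68.0 0.023809492324080826
edge -172.2 0.019861974436985896
edge 35.9 0.019366301290228823
edge 68.3 0.018968806555182332
edge -53.2 0.01879950372927334
jaw dir deg 24.1281841827342 [-9.87524408e-04 -3.66462522e-04 -9.99999445e-01]
pred hex c 281.4808128398692 300.65824525688504
[281.53325526 341.35738697]
[281.42455769 257.00014651]
```

View pics/w6h.png

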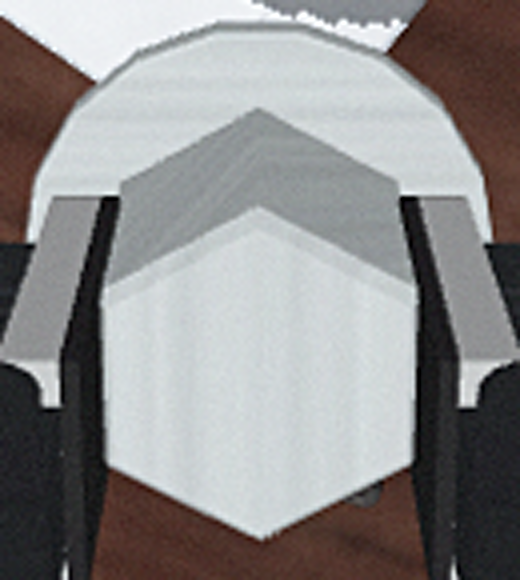

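The port re-measures at (0.541,0.2013) from this yaw, and a slot shows at -68°, so the starts are at 52/172/-68°. The lugs are at 24° or 84° (mod 120°), so the back-turn should be about 28° or 88°. Moving over the port.

```bash
python3 -m jog '{"offset":[[-0.08,0.2,-0.2],[-0.09,0.2,-0.4],[-0.08,0.2,-0.5],[0,0,-0.3],[0,0,-0.15],[0,0,0],[0,0,0],[0,0,0]],"angular":[[0,0,0],[0,0,0],[0,0,0],[0,0,0],[0,0,0],[0,0,0],[0,0,0],[0,0,0]],"jaw":[20,20,20,20,20,20,20,20]}'
python3 - <<'E'
from h import *
s=manip.state(); print(s['tool_pos'],s['contact_force']); t=snap('top','t7'); sc=snap('scene','s7')
P=[.5407,.2013,.06]
o=[]
for n,im in (('top',t),('scene',sc)):
    u,v=proj(cam(n),P).astype(int); print(u,v); o.append(cv2.resize(im[v-35:v+35,u-35:u+35],(400,400),interpolation=cv2.INTER_CUBIC))
cv2.imwrite('pics/c7.png',np.hstack(o))
E
```

```text
time: 8.95
tool_pos: [0.5424, 0.2022, 0.1103]
tool_rot: [0.594, -0.593, 0.384, -0.385]
contact_force: [-0.4, 0.3, -0.3]
gripper_width: 0.336
[0.54244305 0.20223754 0.11033047] [-0.35795486  0.27240247 -0.27705624]
184 201
211 220
```

View pics/c7.png

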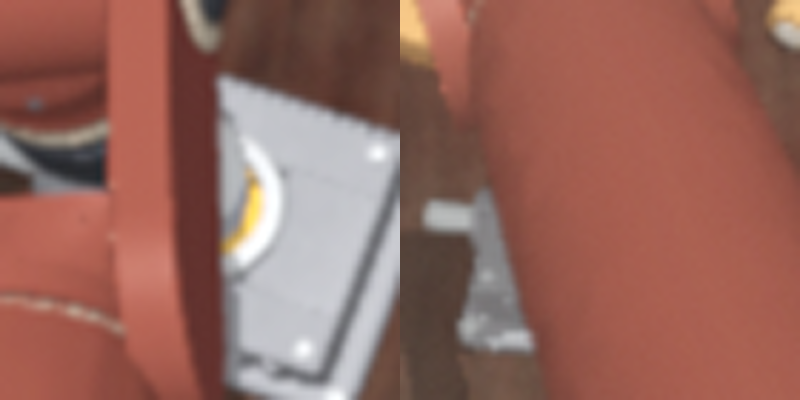

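The arm hides the port from both fixed cameras, so I'll go by wrist data and force. Correcting xy and descending gently.

```bash
python3 -m jog '{"offset":[[-0.03,-0.025,0],[0,0,0],[0,0,-0.1],[0,0,-0.1],[0,0,0],[0,0,0]],"angular":[[0,0,0],[0,0,0],[0,0,0],[0,0,0],[0,0,0],[0,0,0]],"jaw":[20,20,20,20,20,20]}'
```

```text
time: 9.65
tool_pos: [0.5394, 0.201, 0.0982]
tool_rot: [-0.593, 0.594, -0.384, 0.384]
contact_force: [-0.3, 0.0, -0.8]
gripper_width: 0.335
```

```bash
python3 -m jog '{"offset":[[0,0,0],[0,0,0]],"angular":[[0,0,0],[0,0,0]],"jaw":[20,20]}';python3 -m jog '{"offset":[[0,0,0]],"angular":[[0,0,0]],"jaw":[20]}'
```

```text
time: 9.85
tool_pos: [0.54, 0.2011, 0.099]
tool_rot: [0.594, -0.594, 0.384, -0.384]
contact_force: [0.6, 0.2, -1.0]
gripper_width: 0.336
time: 9.95
tool_pos: [0.54, 0.2011, 0.099]
tool_rot: [0.594, -0.594, 0.384, -0.384]
contact_force: [0.5, -0.8, -1.8]
gripper_width: 0.333
```

```bash
python3 -m jog '{"offset":[[0.016,0,0],[0,0,-0.05],[0,0,-0.05],[0,0,0],[0,0,0]],"angular":[[0,0,0],[0,0,0],[0,0,0],[0,0,0],[0,0,0]],"jaw":[20,20,20,20,20]}'
python3 -m jog '{"offset":[[0,0,-0.04],[0,0,-0.04],[0,0,0],[0,0,0]],"angular":[[0,0,0],[0,0,0],[0,0,0],[0,0,0]],"jaw":[20,20,20,20]}'
```

```text
time: 10.45
tool_pos: [0.5404, 0.201, 0.0935]
tool_rot: [-0.594, 0.594, -0.384, 0.384]
contact_force: [-0.3, -0.7, -1.7]
gripper_width: 0.336
time: 10.85
tool_pos: [0.5405, 0.2011, 0.0897]
tool_rot: [-0.594, 0.594, -0.384, 0.384]
contact_force: [-0.6, 0.5, -0.7]
gripper_width: 0.334
```

```bash
python3 -m jog '{"offset":[[0,0,-0.03],[0,0,-0.02],[0,0,0],[0,0,0]],"angular":[[0,0,0],[0,0,0],[0,0,0],[0,0,0]],"jaw":[20,20,20,20]}'
python3 -m jog '{"offset":[[0,0,-0.02],[0,0,-0.02],[0,0,0]],"angular":[[0,0,0],[0,0,0],[0,0,0]],"jaw":[20,20,20]}'
```

```text
time: 11.25
tool_pos: [0.5406, 0.201, 0.0873]
tool_rot: [-0.594, 0.594, -0.384, 0.384]
contact_force: [0.3, -1.2, -0.6]
gripper_width: 0.335
time: 11.55
tool_pos: [0.5407, 0.2011, 0.0853]
tool_rot: [0.594, -0.594, 0.384, -0.384]
contact_force: [0.3, 0.7, -0.1]
gripper_width: 0.342
```

```bash
python3 -m jog '{"offset":[[0,0,-0.02],[0,0,0]],"angular":[[0,0,0],[0,0,0]],"jaw":[20,20]}'
python3 -m jog '{"offset":[[0,0,-0.02],[0,0,0]],"angular":[[0,0,0],[0,0,0]],"jaw":[20,20]}'
```

```text
time: 11.75
tool_pos: [0.5408, 0.2011, 0.085]
tool_rot: [0.594, -0.594, 0.384, -0.384]
contact_force: [-0.2, 0.2, 2.7]
gripper_width: 0.337
time: 11.95
tool_pos: [0.5409, 0.2011, 0.0847]
tool_rot: [0.594, -0.594, 0.384, -0.384]
contact_force: [-2.9, -1.9, 7.2]
gripper_width: 0.335
```

Contact at TCP z ≈ 0.085, as predicted for lugs on the crown (about 8 N down). Turning back anticlockwise.

```bash
python3 -m jog '{"offset":[[0,0,0],[0,0,0],[0,0,0],[0,0,0]],"angular":[[0,0,0.6],[0,0,0.6],[0,0,0.6],[0,0,0]],"jaw":[20,20,20,20]}'
python3 -m jog '{"offset":[[0,0,0],[0,0,0],[0,0,0],[0,0,0]],"angular":[[0,0,0.6],[0,0,0.6],[0,0,0.6],[0,0,0]],"jaw":[20,20,20,20]}'
```

```text
time: 12.35
tool_pos: [0.5415, 0.2007, 0.0849]
tool_rot: [0.628, -0.627, 0.325, -0.327]
contact_force: [-3.4, -1.8, 6.4]
gripper_width: 0.341
time: 12.75
tool_pos: [0.5406, 0.2008, 0.0831]
tool_rot: [-0.655, 0.655, -0.266, 0.266]
contact_force: [-1.2, -0.3, -0.2]
gripper_width: 0.337
```

Force gone and z dropping after about 21°: this is the start, as seen. Centre in the slot (+4°) and follow it down.

```bash
python3 -m jog '{"offset":[[0,0,-0.02],[0,0,-0.03],[0,0,-0.03],[0,0,0]],"angular":[[0,0,0.5],[0,0,0.2],[0,0,0],[0,0,0]],"jaw":[20,20,20,20]}'
python3 -m jog '{"offset":[[0,0,-0.03],[0,0,0]],"angular":[[0,0,0],[0,0,0]],"jaw":[20,20]}'
```

```text
time: 13.15
tool_pos: [0.5402, 0.201, 0.0787]
tool_rot: [-0.664, 0.665, -0.242, 0.242]
contact_force: [-0.4, 0.1, -1.7]
gripper_width: 0.333
time: 13.35
tool_pos: [0.5404, 0.2011, 0.0775]
tool_rot: [-0.664, 0.665, -0.242, 0.242]
contact_force: [-0.6, 0.5, -1.1]
gripper_width: 0.338
```

```bash
python3 -m jog '{"offset":[[0,0,-0.03],[0,0,0]],"angular":[[0,0,0],[0,0,0]],"jaw":[20,20]}'
python3 -m jog '{"offset":[[0,0,-0.02],[0,0,0]],"angular":[[0,0,0],[0,0,0]],"jaw":[20,20]}'
python3 -m jog '{"offset":[[0,0,-0.01],[0,0,0]],"angular":[[0,0,0],[0,0,0]],"jaw":[20,20]}'
```

```text
time: 13.55
tool_pos: [0.5406, 0.2011, 0.0762]
tool_rot: [0.664, -0.664, 0.242, -0.242]
contact_force: [0.2, -0.7, -0.5]
gripper_width: 0.337
time: 13.75
tool_pos: [0.5408, 0.2011, 0.0759]
tool_rot: [-0.664, 0.664, -0.242, 0.242]
contact_force: [-1.2, -0.7, 2.2]
gripper_width: 0.331
time: 13.95
tool_pos: [0.5408, 0.2011, 0.0758]
tool_rot: [-0.664, 0.665, -0.242, 0.242]
contact_force: [-2.9, -0.9, 5.5]
gripper_width: 0.335
```

Floor at 0.0758, as predicted (seat ≈5.4 mm). Now driving clockwise, following the thread at about 0.12 mm/deg.

```bash
python3 -m jog '{"offset":[[0,0,0],[0,0,0],[0,0,-0.008],[0,0,0]],"angular":[[0,0,-0.6],[0,0,-0.6],[0,0,-0.6],[0,0,0]],"jaw":[20,20,20,20]}'
python3 -m jog '{"offset":[[0,0,-0.008],[0,0,-0.008],[0,0,-0.008],[0,0,0]],"angular":[[0,0,-0.6],[0,0,-0.6],[0,0,-0.6],[0,0,0]],"jaw":[20,20,20,20]}'
python3 -c "
from plant import manip; s=manip.state(); print(s['ft_torque'],s['contact_force'],s['tool_pos'])"
```

```text
time: 14.35
tool_pos: [0.5412, 0.2013, 0.0757]
tool_rot: [0.639, -0.638, 0.303, -0.304]
contact_force: [-2.7, -0.1, 5.8]
gripper_width: 0.334
time: 14.75
tool_pos: [0.5413, 0.2013, 0.0747]
tool_rot: [0.608, -0.607, 0.362, -0.363]
contact_force: [-2.8, -1.3, 6.6]
gripper_width: 0.338
[-0.19081625  0.51203515 -0.14899241] [-2.75657822 -1.30745683  6.6482935 ] [0.54130416 0.20128196 0.07472585]
```

```bash
python3 -m jog '{"offset":[[0,0,-0.009],[0,0,-0.009],[0,0,-0.009],[0,0,0]],"angular":[[0,0,-0.6],[0,0,-0.6],[0,0,-0.6],[0,0,0]],"jaw":[20,20,20,20]}'
python3 -m jog '{"offset":[[0,0,-0.009],[0,0,-0.009],[0,0,-0.009],[0,0,0]],"angular":[[0,0,-0.6],[0,0,-0.6],[0,0,-0.6],[0,0,0]],"jaw":[20,20,20,20]}'
python3 -c "
from plant import manip; s=manip.state(); print(s['ft_torque'],s['contact_force'],s['tool_pos'])"
```

```text
time: 15.15
tool_pos: [0.5413, 0.2013, 0.0734]
tool_rot: [0.571, -0.57, 0.418, -0.418]
contact_force: [-2.4, -0.6, 6.5]
gripper_width: 0.339
time: 15.55
tool_pos: [0.5413, 0.2013, 0.0721]
tool_rot: [0.529, -0.528, 0.469, -0.47]
contact_force: [-3.1, -0.2, 7.5]
gripper_width: 0.334
[-0.15058323  0.51143266 -0.09807561] [-3.1160693  -0.23202407  7.46192126] [0.54134841 0.20132945 0.07213455]
```

```bash
python3 -m jog '{"offset":[[0,0,-0.009],[0,0,-0.009],[0,0,-0.009],[0,0,0]],"angular":[[0,0,-0.6],[0,0,-0.6],[0,0,-0.6],[0,0,0]],"jaw":[20,20,20,20]}'
python3 -m jog '{"offset":[[0,0,-0.007],[0,0,0]],"angular":[[0,0,-0.5],[0,0,0]],"jaw":[20,20]}'
python3 -c "
from plant import manip; s=manip.state(); print(s['ft_torque'],s['contact_force'],s['tool_pos'])"
```

```text
time: 15.95
tool_pos: [0.5414, 0.2014, 0.0709]
tool_rot: [-0.483, 0.481, -0.517, 0.518]
contact_force: [-3.4, -0.1, 7.1]
gripper_width: 0.336
time: 16.15
tool_pos: [0.5414, 0.2013, 0.0706]
tool_rot: [-0.469, 0.468, -0.53, 0.53]
contact_force: [-2.8, -1.3, 8.0]
gripper_width: 0.335
[-0.10821665  0.645829   -0.13953251] [-2.79037967 -1.34384506  7.9563286 ] [0.54139744 0.20133616 0.07064221]
```

```bash
python3 -m jog '{"offset":[[0,0,-0.006],[0,0,0]],"angular":[[0,0,-0.5],[0,0,0]],"jaw":[20,20]}'
python3 -m jog '{"offset":[[0,0,-0.004],[0,0,0]],"angular":[[0,0,-0.4],[0,0,0]],"jaw":[20,20]}'
python3 -c "
from plant import manip; s=manip.state(); print(s['ft_torque'],s['contact_force'],s['tool_pos'],s['joint_pos'])"
```

```text
time: 16.35
tool_pos: [0.5415, 0.2014, 0.0706]
tool_rot: [-0.455, 0.454, -0.542, 0.542]
contact_force: [-3.5, -0.2, 10.6]
gripper_width: 0.335
time: 16.55
tool_pos: [0.5415, 0.2014, 0.0706]
tool_rot: [-0.444, 0.442, -0.551, 0.551]
contact_force: [-3.9, -0.7, 9.5]
gripper_width: 0.336
[-0.18154863  0.83763926 -0.08675211] [-3.86176682 -0.66006664  9.53855892] [0.54146454 0.2014035  0.07061016] [2.27234658e-01 9.39759292e-02 1.85176308e+00 1.64165135e-04
 1.19433815e+00 4.43882484e-01]
```

z stopped falling at 0.0706 while the upward force rose: the flange is home. Unloading, opening, and backing off upward.

```bash
python3 -m jog '{"offset":[[0,0,0.03],[0,0,0],[0,0,0],[0,0,0],[0,0,0],[0,0,0],[0,0,0],[0,0,0],[0,0,0],[0,0,0]],"angular":[[0,0,0],[0,0,0],[0,0,0],[0,0,0],[0,0,0],[0,0,0],[0,0,0],[0,0,0],[0,0,0],[0,0,0]],"jaw":[20,20,32,38,45,55,70,85,85,85]}'
python3 -m jog '{"offset":[[0,0,0.2],[0,0,0.5],[0,0,0.7],[0,0,0.6],[0,0,0.3],[0,0,0],[0,0,0],[0,0,0]],"angular":[[0,0,0],[0,0,0],[0,0,0],[0,0,0],[0,0,0],[0,0,0],[0,0,0],[0,0,0]],"jaw":[85,85,85,85,85,85,85,85]}'
python3 - <<'E'
from h import *
s=manip.state(); print(s['tool_pos'],s['contact_force']); im=snap('wrist','w8')
np.save('w8.npy',np.r_[s['tool_pos'],s['tool_rot']])
u,v=proj(cam('wrist',s),[.5408,.2013,.07]).round().astype(int); u0,v0=u-65,v-55; print(u0,v0)
cv2.imwrite('pics/w8c.png',cv2.resize(im[v0:v0+110,u0:u0+130],None,fx=5,fy=5,interpolation=cv2.INTER_CUBIC))
E
```

```text
time: 17.55
tool_pos: [0.5406, 0.2011, 0.0698]
tool_rot: [-0.443, 0.443, -0.551, 0.551]
contact_force: [-0.5, 0.3, 0.1]
gripper_width: 0.999
time: 18.35
tool_pos: [0.5394, 0.2007, 0.1824]
tool_rot: [0.442, -0.444, 0.552, -0.55]
contact_force: [-0.5, 0.5, -0.3]
gripper_width: 0.991
[0.53935515 0.20074297 0.18237426] [-0.45574369  0.5235009  -0.34378922]
220 148
```

View pics/w8c.png

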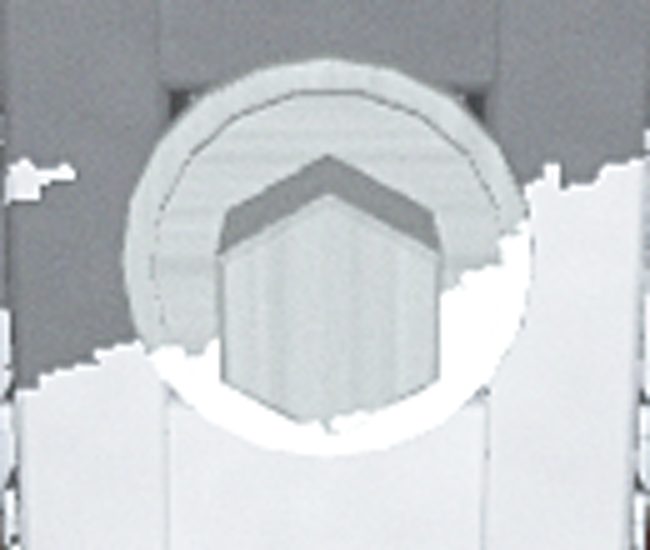

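```bash
python3 - <<'E'
from h import *
a=np.load('w8.npy'); s={'tool_pos':a[:3],'tool_rot':a[3:]}; c=cam('wrist',s)
print('collar',onplane(c,220+326.5/5,148+256.5/5,.06))
V=np.array([onplane(c,u/5+220,v/5+148,.093) for u,v in ((330,194),(440,252),(439,378),(330,427),(221,378),(219,254))]); C=V.mean(0)
print('hex',C,np.hypot(*(V-C)[:,:2].T))
E
python3 -m jog '{"offset":[[-0.2,-0.5,0.3],[-0.2,-0.8,0.3],[-0.2,-0.8,0.3],[-0.2,-0.8,0],[-0.2,-0.8,0],[-0.2,-0.4,0],[0,0,0],[0,0,0]],"angular":[[0,0,0],[0,0,0],[0,0,0],[0,0,0],[0,0,0],[0,0,0],[0,0,0],[0,0,0]],"jaw":[85,85,85,85,85,85,85,85]}'
python3 - <<'E'
from h import *
t=snap('top','t9'); sc=snap('scene','s9'); o=[]
for n,im in (('top',t),('scene',sc)):
    u,v=proj(cam(n),[.541,.2013,.06]).astype(int); o.append(cv2.resize(im[v-35:v+35,u-35:u+35],(400,400),interpolation=cv2.INTER_CUBIC))
cv2.imwrite('pics/c9.png',np.hstack(o))
E
```

```text
collar [0.54137687 0.20125076 0.06      ]
hex [0.5417977  0.20180101 0.093     ] [0.01630258 0.01671561 0.01696659 0.01566299 0.01690586 0.01668615]
time: 19.2
tool_pos: [0.4802, -0.0039, 0.2286]
tool_rot: [0.443, -0.443, 0.552, -0.551]
contact_force: [-0.2, -0.2, 0.3]
gripper_width: 0.996
```

View pics/c9.png

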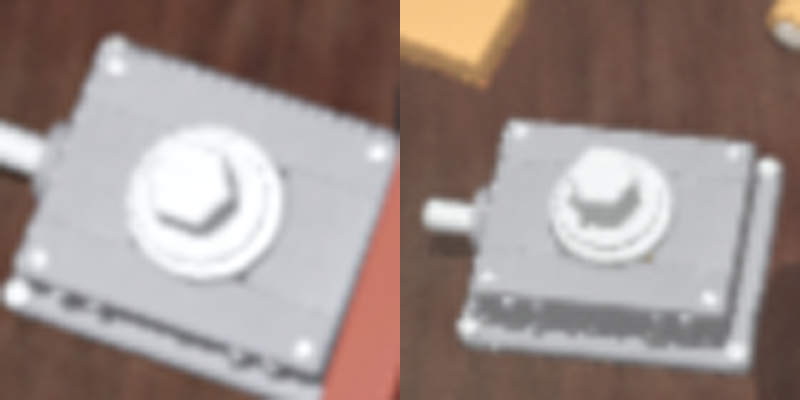

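View pics/t9.png

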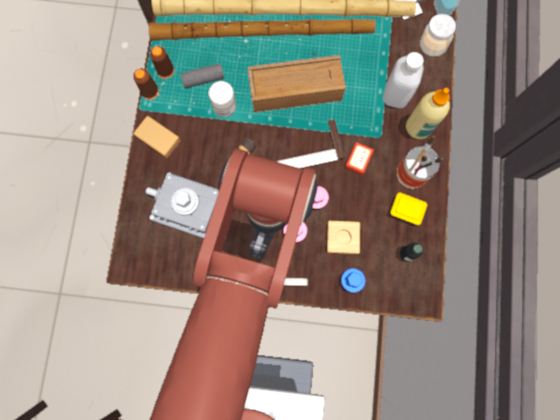

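The plug sits flush and concentric on the collar (top view (185,201)), and the rest block is empty. The bystanders in view haven't moved, and the robot is clear. Handing in.

```bash
python3 -c "
from plant import manip; print(manip.state()['joint_vel'].round(3)); print(manip.job_done())"
```

```text
[ 0.011  0.    -0.007 -0.002  0.001 -0.001]
the job is handed in; nothing more can be done
None
```

I screwed the steel plug home in the housing port, let go of it and handed the job in at about 19 s. `job_done` gave no verdict.

- **Pick and start:** I took the plug off its block by the hex and stood it in the port. The lugs met the crown at tool height 0.085 m with about 8 N. After about 22° anticlockwise the load vanished and it dropped, where the wrist pictures had shown a start slot. I turned about 4° more and followed it down to the floor at 0.0758 m, seat about 5.4 mm above the collar.
- **Drive home:** I turned it about 62° clockwise, following the thread. The height stopped falling at 0.0706 m, which puts the flange about 0.2 mm above the collar. The highest wrist force I read was about 11 N upward.
- **Last checks:** After release, the wrist picture put the hex centre within about 0.7 mm of the collar centre. The top and scene views show the flange sitting evenly on the collar. The gripper was open and the tool about 0.2 m from the plug.
- **Not fully checked:** No side view was taken, so the final seat height comes from tool height and contact force. In the last top picture the arm hid the pen, most of the file and part of the roller. The other bystanders had not visibly moved.

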